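Screw the cap back on the air filter housing by feel

ROBOT

A 7-joint arm with a two-finger parallel gripper is mounted at the origin on a cart in front of the work surface, level with it; the furniture and walls round the work are solid. World frame = base frame: x ahead of the robot, y to its left, z up, the work surface at z = 0. Lengths are in m, angles in rad, forces in N, time in s.
With the tool pointing down it reaches from about 0.4 to 0.85 m from the base axis. Payload 4.5 kg.
Tool frame: the origin (TCP) lies midway between the tips of the shut fingers; the grasp point (between the pads) lies 19 mm behind it; z points along the fingers, y is the direction in which the jaws open and shut (so a half turn about z gives the same grasp; the last joint's range is limited). The gripper opens to 85 mm and grips with 20 to 120 N. Pads are 22 mm wide; open, the fingers measure 114 mm over their backs; the gripper's body (76 mm by 85 mm) begins 54 mm behind the grasp point. The pads swing forward as they close: fully open they stand 13 mm farther back than shut.
Start: joints at [-1.104, 0.689, -0.195, 1.565, 0.157, 0.902, -0.215], TCP at [0.262, 0.567, 0.231] pointing down, gripper open.
Joint ranges: [-3.01, 3.01], [-0.46, 2.08], [-1.47, 1.51], [0.13, 2.56], [-1, 4.14], [0.04, 2.09], [-2.66, 2.66]. Speed limits (rad/s): [2.57, 2.57, 3.14, 3.14, 3.14, 3.14, 3.14].

INTERFACE

Orientations are given as [roll, pitch, yaw] about the fixed x, y, z axes, in that order (R = Rz(yaw) Ry(pitch) Rx(roll)).
In Python, from bench import get_obs, vision, workorder, finder gives the robot as it stands. The module is installed in compiled form; this text tells all that it offers.
- The arm moves only by the tool move_arm, never from a script. Its argument "motion" is a list of rows, each a list of 3 entries, a list of its own where there are three numbers: the closure, from 0 (fully open) to 1 (shut), then the shift along the tool's x, y, z each as a share of 120 mm, from -1 to 1, then the turn, a rotation vector about the tool's x, y, z each as a share of 180 degrees, from -1 to 1. In form: [[fingers, [dx, dy, dz], [ax, ay, az]], ...]. A call has 1 to 10 rows; each row is the pose to reach, as a shift and turn from the pose commanded when the call began, along the tool's axes at that moment, turning the shorter way round; what a row does not reach only later rows make up. A row lasts 1/10 s, in which the tool goes at most 50 mm and 8.59 degrees, less where a joint would pass 70% of its speed; a pose out of reach is approached as far as the arm can. A call with a number of a shift or a turn outside -1 to 1 is refused whole. A call with a gripper value outside its range is refused whole. The fingers move at their own pace and stop on an object; "force" is the grip in N (left out, the last holds). Time passes only in rows, so rows that repeat a pose let the fingers close. It gives the time, the measured TCP pose, the force and the opening at its end, in the units of the state.
- get_obs(): the state, without advancing time (a new reading comes with each control period).
- vision.read_camera(name): name is "scene" or "top" or "wrist"; returns a dict with "image" (480x640x3 uint8, red, green, blue), "camera_matrix" (3x3 intrinsics, pixels), "D" ([k1, k2, p1, p2, k3] as OpenCV has them; the pictures are not rectified), "rvec" (rotation vector, rad) and "tvec" (3), from world to camera coordinates, as OpenCV has them. Camera axes: x right, y down, z forward; pixel columns grow to the right and rows downward; lengths in m; the calibration is good to about 2 mm. A picture is of the moment at which its call begins. There is no depth.
- workorder.job_done(): hands the job in, once; it reports no verdict.
Trained networks look in a picture, given as the dict that the camera call returned (one of the last four; its "shot" number tells which), for a name from the list of things; names that differ only in an ending like _2 or _b are one class to them, and where a whole thing is asked for, a point or a joint stands for the part that bears it (a point fixed in the world has none). Each returns a list of dicts, best first, with "p" (0 to 1); they miss things now and then, are a little off and sometimes report something else, mostly with a low value. They report only what shows in the picture. A call takes as long as a camera call.
- finder.trace(picture, thing): "pixels" (480x640 bool, what is visible of it) and "rect" ([centre column, centre row, width, height] in pixels, round what is visible of it).
The state is a dict: "clock": time; "joints": joint angles; "qd": joint speeds; "tau": joint torques, N m; "tool_pos": TCP position; "eef_rot": TCP orientation; "wrist_force": force on the tool from outside, world axes, zero at the start; "moment": the same for the moment, N m; "width": finger opening in m.
Only numpy, scipy, OpenCV 4.12 (cv2) and the standard library are available. Lean on these libraries where they do the work, as an engineer would, in place of code of your own. Each camera call takes 0.05 s, during which the arm holds its last target. There are 200 camera calls.

TASK

The filter element has been changed: put the grey cap with the ribbed black knob back on the upright air filter housing. Set it square on the neck; if it rests high on the thread, turn it backward (anticlockwise seen from above) with light pressure until you feel it drop into the thread start, then screw it clockwise until it is fully home, and let go. Use a light hand throughout, never force or overtighten it, and leave the other things on the bench where they are.

Things in the scene. Friction and masses are not known exactly. Their poses are not given: they have to be found in the camera images.
- housing: aluminium air filter housing, fixed upright in a blue clamp block on a dark base plate (104x94x12 mm), two side air fittings along its own y. Origin: centre of the plate's underside, z up along the housing's axis. A round shoulder 60 across at height 98, above it the threaded neck 48 across; a smooth spigot 41 across stands up through the neck to 123, bevelled over its top 4.5 to guide the cap
- neck_top (a point): centre of the spigot's flat top, 123 mm above the housing's origin; z up
- thread_top (a point): on the axis at the level top of the thread, 112 mm above the housing's origin. Four thread starts, 90 degrees apart; each quarter has, clockwise from above: stop rib (5 degrees wide, 5 above the level top), entry gap (21 degrees), thread (64). Where the gaps stand round the neck is not measured: the housing's yaw does not tell it. A lug on the level top turned clockwise runs into a rib and is stopped hard
- thread_floor (a point): on the axis at the floor of the entry gaps, 105.3 mm above the housing's origin. A lug on the level top turned anticlockwise meets a gap within 90 degrees, drops 6.7 to this floor, and would be stopped by the rib beyond. From here, turned clockwise, it runs under the thread, which falls 0.1 mm a degree (right-handed) with about 1.2 of axial play
- cap: loose screw cap, about 0.14 kg, upright on the bench: grey skirt 58 mm across and 25 high, open below, and on top a round black ribbed knob 44 across, from 25 to 49 high. Origin: centre of the skirt's lower edge, z up along its axis. Its origin is 117 above the housing's with the lugs on the ribs, 112 on the level thread top, 105.3 dropped in the gaps, 102 fully home (its ceiling on the spigot)
- cap_knob (a point): on the cap's axis at mid height of the knob, 37 mm above the cap's origin; the knob is round, 44 across and 24 high: grip across it at any yaw
- cap_lugs (a point): at the cap's origin. Inside the skirt's lower edge are four lugs, 90 degrees apart, 13 degrees wide, 3 mm high, on a clear circle 43 across; inner ceiling 21 above the lower edge. About 1.2 radial play on the neck. Fully home comes 30 to 70 degrees clockwise from the gaps; more turning only jams it. Plastic: stay well under 0.6 N m of twist and 20 N of push
- used_element: bystander: the used filter element, a small upright pleated cylinder, white with grey ends, 24 across and 60 high; origin at the centre of its foot
- screwdriver: bystander: orange-handled precision screwdriver lying on the bench, 156 long, 16 wide, 14 high; origin under its middle
- pad: bystander: small green and black cleaning pad, 24x44x13; origin under its centre
- nest: bystander: cream U-shaped nest block, 32x50x13; origin under its centre
- black_tape: bystander: roll of black tape lying flat, 64 across, 19 high; origin under its centre

How it is judged:
By the outcome, as a careful person would: the job done as asked, in the order asked, and still so for the second after the job is handed in, with the robot touching nothing.
It also fails if it takes over 54 s, if anything falls off the work surface, if the arm or the gripper's body presses on something with over 40 N, if the wrist force passes 120 N, or if a joint passes its speed limit or range.

## Working session

There is one attempt and no reset: what is moved stays moved. The work goes in short steps, Python scripts to look and compute and a tool call to move; the robot and the scene stay as the last step left them, time stands still between calls to the robot, and variables do not carry over. Pictures are saved under pics/ and viewed, about 8 in all and at most 12, crops included, and the job is handed in when it is done.

Besides the shell and the picture viewer there is one more tool, called after "Call:" by a JSON object that holds its "name" and its "arguments". move_arm: Moves the arm, as the interface text tells. Its arguments: {"type":"object","properties":{"motion":{"type":"array"},"force":{"type":"number"}},"required":["motion"]}

```bash
mkdir -p pics
cat > h.py <<'E'
import numpy as np, cv2
from scipy.spatial.transform import Rotation as R
from bench import get_obs, vision, workorder, finder
def cam(n): return vision.read_camera(n)
def save(c,f,im=None): cv2.imwrite('pics/'+f,cv2.cvtColor(c['image'] if im is None else im,cv2.COLOR_RGB2BGR))
def proj(c,P): return cv2.projectPoints(np.atleast_2d(np.array(P,float)),c['rvec'],c['tvec'],c['camera_matrix'],c['D'])[0].reshape(-1,2)
def ray(c,uv):
    n=cv2.undistortPoints(np.array([[uv]],float),c['camera_matrix'],c['D']).ravel()
    Rm=cv2.Rodrigues(c['rvec'])[0]
    d=Rm.T@np.array([n[0],n[1],1]); return -Rm.T@np.ravel(c['tvec']), d/np.linalg.norm(d)
def atz(c,uv,z):
    o,d=ray(c,uv); return o+d*(z-o[2])/d[2]
E
python3 - <<'E'
from h import *
o=get_obs(); print({k:np.round(v,3) for k,v in o.items()})
ims=[]
for n in ['scene','top','wrist']:
    c=cam(n); ims.append(c['image']); im=c['image'].copy()
    for t in ['cap','cap_knob','housing','used_element','screwdriver','black_tape','pad','nest']:
        r=finder.trace(c,t)
        for x in r[:1]:
            print(n,t,round(x['p'],2),np.round(x['rect'],1))
    save(c,n+'0.png')
E
```

```text
{'clock': np.float64(0.0), 'joints': array([-1.104,  0.69 , -0.195,  1.566,  0.157,  0.902, -0.215]), 'qd': array([ 0.001,  0.001,  0.001, -0.002, -0.001,  0.001, -0.001]), 'tau': array([-0.0000e+00, -5.3962e+01, -1.2670e+00, -1.5854e+01,  9.0000e-03,
        9.0000e-03, -0.0000e+00]), 'tool_pos': array([0.262, 0.567, 0.23 ]), 'eef_rot': array([-3.14 ,  0.   ,  2.709]), 'wrist_force': array([ 0.681, -0.941,  0.125]), 'moment': array([-0.008, -0.01 , -0.008]), 'width': np.float64(0.085)}
scene cap 0.74 [253.1 242.   35.1  39.2]
scene cap_knob 0.7 [253.8 242.   32.9  38.2]
scene housing 0.78 [431.9 262.8  64.5  87.5]
scene used_element 0.91 [431.9 339.9  22.2  38.5]
scene screwdriver 0.73 [431.2 264.5  64.8  84.8]
scene black_tape 0.6 [185.  249.1  37.   31.1]
scene pad 0.8 [305.6 308.2  26.7  22.2]
scene nest 0.66 [251.3 289.4  28.8  29.5]
top cap 0.88 [272.4 257.2  29.   32.4]
top cap_knob 0.77 [273.5 256.8  29.6  30.3]
top housing 0.88 [428.5 217.   67.6  67.6]
top used_element 0.76 [460.6 289.1  16.4  14.7]
top screwdriver 0.69 [461.7 287.2  15.4  17.7]
top black_tape 0.81 [219.  289.9  32.8  37. ]
top pad 0.75 [349.1 298.6  17.8  26. ]
top nest 0.86 [297.7 300.   29.2  21.3]
```

Run:
```python
import cv2,numpy as np
a=cv2.imread('pics/scene0.png')[180:400,140:520];b=cv2.imread('pics/top0.png')[160:340,160:520]
a=cv2.resize(a,(800,463));b=cv2.resize(b,(800,400))
cv2.imwrite('pics/s.png',a);cv2.imwrite('pics/t.png',b)
```

```text
(no output)
```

View pics/s.png

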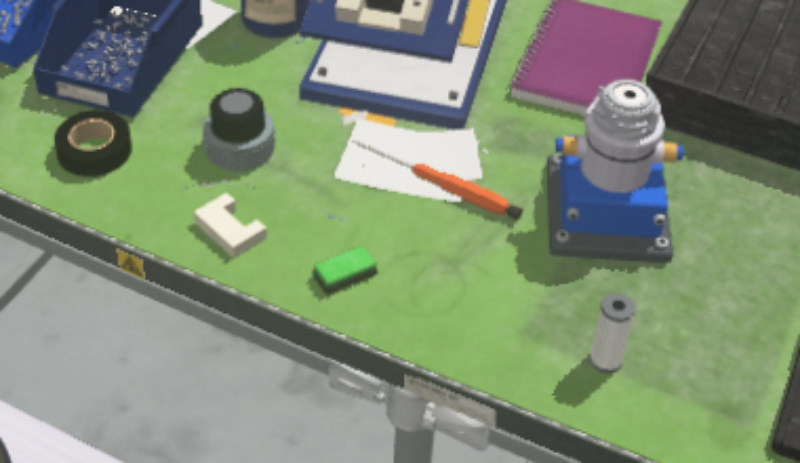

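View pics/t.png

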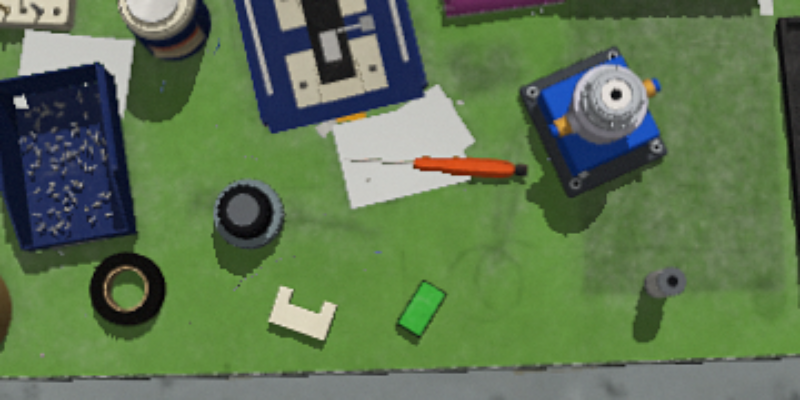

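The scene view shows the cap upright at about (253,242). The housing with its bare neck is at (432,262), with the spigot top at about (439,225). In the top view the knob top is at (268,254) and the spigot top at (437,203). I'll triangulate from these two views.

```bash
cat >> h.py <<'E'
def tri(pairs):
    A=np.zeros((3,3));b=np.zeros(3)
    for c,uv in pairs:
        o,d=ray(c,uv);M=np.eye(3)-np.outer(d,d);A+=M;b+=M@o
    return np.linalg.solve(A,b)
def rel(P,yaw=None):
    "tool-axis shift shares to reach P (TCP), from measured pose"
    o=get_obs();Rm=R.from_euler('xyz',o['eef_rot']);return np.round(Rm.inv().apply(np.array(P)-o['tool_pos'])/0.12,3)
E
python3 - <<'E'
from h import *
s=cam('scene');t=cam('top');w=cam('wrist')
K=tri([(s,(252.1,229.4)),(t,(268.5,254.5))]);N=tri([(s,(438.8,225.1)),(t,(436.8,202.7))])
print('knobtop',K,'neck',N)
print(atz(t,(268.5,254.5),.049),atz(s,(252.1,229.4),.049),atz(t,(436.8,202.7),.123),atz(s,(438.8,225.1),.123))
o=get_obs()
Rm=R.from_euler('xyz',o['eef_rot']).as_matrix();print(Rm.round(3))
co,cd=ray(w,(320,240));print('wrist cam in tool',Rm.T@(co-o['tool_pos']),Rm.T@cd)
for n,p in [('used',(460.6,289)),('tape',(219,290)),('pad',(349,298)),('nest',(297,300)),('sd',(160+465*.45,160+167*.45))]: print(n,atz(t,p,.01).round(3))
print('cams',ray(s,(320,240))[0],ray(t,(320,240))[0])
print(rel([K[0],K[1],.2]))
E
```

```text
knobtop [0.44501522 0.06480458 0.04673915] neck [ 0.51576145 -0.23101049  0.12092655]
[0.44368799 0.06631531 0.049     ] [0.44378454 0.06139656 0.049     ] [ 0.51467271 -0.22909707  0.123     ] [ 0.514309   -0.23287823  0.123     ]
[[-0.908  0.419  0.   ]
 [ 0.419  0.908  0.   ]
 [ 0.     0.    -1.   ]]
wrist cam in tool [ 0.07615682 -0.00114903 -0.14210715] [-0.28770358  0.01152711  0.95765013]
used [ 0.372 -0.286  0.01 ]
tape [0.383 0.167 0.01 ]
pad [ 0.362 -0.077  0.01 ]
nest [0.361 0.02  0.01 ]
sd [ 0.479 -0.119  0.01 ]
cams [-0.18675066 -0.37111089  0.69745377] [ 0.34184954 -0.06763535  1.0030011 ]
[-3.14  -3.163  0.261]
```

Call:
{"name": "move_arm", "arguments": {"motion": [[0, [-1, -1, 0], [0, 0, 0]], [0, [-1, -1, 0], [0, 0, 0]], [0, [-1, -1, 0], [0, 0, 0]], [0, [-1, -1, 0], [0, 0, 0]]]}}

```text
clock: 1.9
tool_pos: [0.3231, 0.4021, 0.2312]
eef_rot: [-3.138, 0.003, 2.703]
wrist_force: [1.1, 0.2, 0.3]
width: 0.0851
```

Call:
{"name": "move_arm", "arguments": {"motion": [[0, [-1, -1, 0], [0, 0, 0]], [0, [-1, -1, 0], [0, 0, 0]], [0, [-1, -1, 0], [0, 0, 0]], [0, [-1, -1, 0], [0, 0, 0]]]}}

```text
clock: 2.3
tool_pos: [0.3807, 0.2432, 0.2313]
eef_rot: [-3.138, 0.002, 2.702]
wrist_force: [-0.5, 0.3, 0.1]
width: 0.0854
```

Call:
{"name": "move_arm", "arguments": {"motion": [[0, [-1, -1, 0], [0, 0, 0]], [0, [-1, -1, 0], [0, 0, 0]], [0, [-1, -1, 0], [0, 0, 0]], [0, [-1, -1, 0], [0, 0, 0]]]}}

```text
clock: 2.7
tool_pos: [0.4391, 0.0841, 0.2313]
eef_rot: [-3.139, 0.002, 2.701]
wrist_force: [0.4, 0.2, 0.0]
width: 0.0853
```

Run:
```python
from h import *
w=cam('wrist');save(w,'w1.png')
o=get_obs();print(o['tool_pos'],o['joints'].round(2))
for t in ['cap','cap_knob']:
    for x in finder.trace(w,t)[:2]: print(t,x['p'],np.round(x['rect'],1),np.argwhere(x['pixels']).mean(0))
```

```text
[0.43979777 0.08253755 0.23124962] [-0.12  0.47 -0.26  2.08  0.21  0.62  0.61]
cap 0.72 [299.6 218.4  60.9  70.1] [218.7015873  299.01183261]
cap 0.63 [379.6 105.3  76.3  75. ] [103.71040859 380.46644796]
cap_knob 0.83 [299.8 220.6  65.3  68.7] [218.86004057 298.75659229]
```

View pics/w1.png

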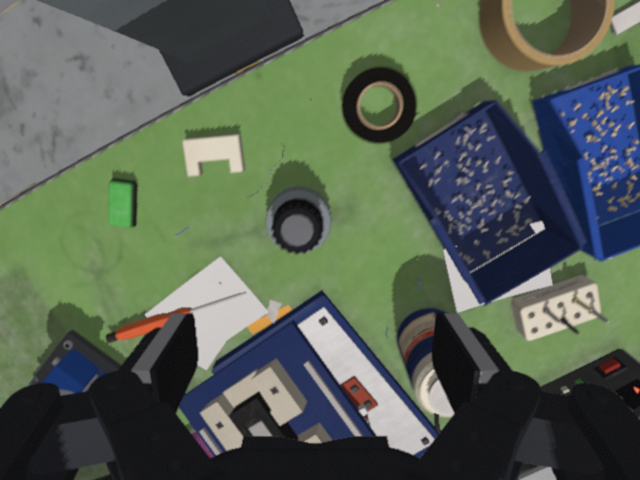

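The wrist view shows the cap at about (298,220), with the knob top at about (296,229). The jaw axis runs along the image horizontal, and both sides of the knob are clear.

Run:
```python
from h import *
w=cam('wrist');s=cam('scene');t=cam('top')
print(atz(w,(296.5,229),.049))
im=w['image'];g=cv2.cvtColor(im,cv2.COLOR_RGB2GRAY)
m=((g<60)).astype(np.uint8);m[:190]=0;m[262:]=0;m[:,:260]=0;m[:,335:]=0
P=tri([(w,(296.5,229)),(t,(268.5,254.5)),(s,(252.1,229.4))]);print('P',P,[proj(c,P) for c in (w,t,s)])
for r in [(0.022,.049),(.029,.025),(.029,0)]:
    a=np.linspace(0,2*np.pi,60);C=np.c_[P[0]+r[0]*np.cos(a),P[1]+r[0]*np.sin(a),a*0+r[1]]
    cv2.polylines(im,[proj(w,C).astype(np.int32)],True,(255,0,0),1)
cv2.imwrite('pics/w2.png',cv2.cvtColor(cv2.resize(im[180:270,250:350],(600,540),interpolation=0),cv2.COLOR_RGB2BGR))
print(rel([P[0],P[1],.1]),rel([P[0],P[1],.026]))
```

```text
[0.44224419 0.06836331 0.049     ]
P [0.44480053 0.06604589 0.04509339] [array([[295.53713163, 231.58401466]]), array([[268.94116324, 254.10623161]]), array([[250.21261347, 229.97088588]])]
[-0.143 -0.168  1.095] [-0.143 -0.169  1.712]
```

View pics/w2.png

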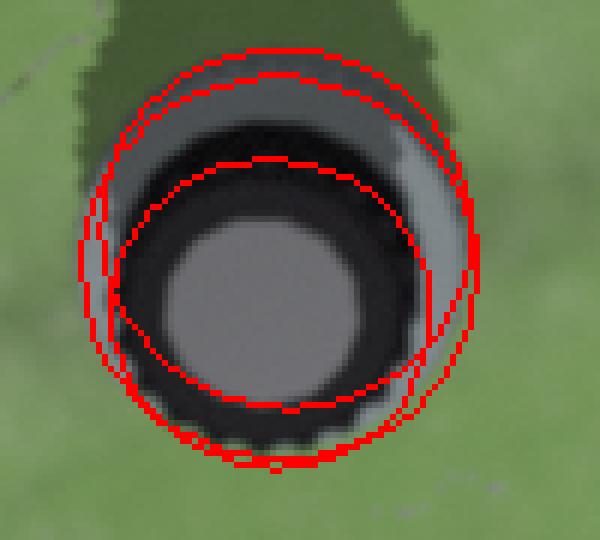

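Call:
{"name": "move_arm", "arguments": {"motion": [[0, [-0.13, -0.165, 0], [0, 0, 0]], [0, [-0.13, -0.165, 0.5], [0, 0, 0]], [0, [-0.13, -0.165, 0.95], [0, 0, 0]], [0, [-0.13, -0.165, 0.95], [0, 0, 0]]], "force": 30}}

```text
clock: 3.4
tool_pos: [0.4413, 0.0665, 0.1139]
eef_rot: [-3.139, -0.005, 2.712]
wrist_force: [-0.4, -1.2, 0.5]
width: 0.0852
```

Call:
{"name": "move_arm", "arguments": {"motion": [[0, [0, 0, 0.25], [0, 0, 0]], [0, [0, 0, 0.5], [0, 0, 0]], [0, [0, 0, 0.75], [0, 0, 0]], [0, [0, 0, 0.75], [0, 0, 0]]]}}

```text
clock: 3.8
tool_pos: [0.4413, 0.0666, 0.0242]
eef_rot: [-3.137, -0.005, 2.713]
wrist_force: [0.8, 0.0, 0.5]
width: 0.0851
```

Call:
{"name": "move_arm", "arguments": {"motion": [[0, [-0.017, 0.008, -0.015], [0, 0, 0]], [1, [-0.017, 0.008, -0.015], [0, 0, 0]], [1, [-0.017, 0.008, -0.015], [0, 0, 0]], [1, [-0.017, 0.008, -0.015], [0, 0, 0]], [1, [-0.017, 0.008, -0.015], [0, 0, 0]], [1, [-0.017, 0.008, -0.015], [0, 0, 0]], [1, [-0.017, 0.008, -0.015], [0, 0, 0]], [1, [-0.017, 0.008, -0.015], [0, 0, 0]]], "force": 30}}

```text
clock: 4.6
tool_pos: [0.4465, 0.0654, 0.03]
eef_rot: [3.14, 0.001, 2.709]
wrist_force: [-0.6, 0.1, 5.4]
width: 0.043
```

Call:
{"name": "move_arm", "arguments": {"motion": [[1, [0, 0, -0.1], [0, 0, 0]], [1, [0, 0, -0.4], [0, 0, 0]], [1, [0, 0, -0.8], [0, 0, 0]], [1, [0, 0, -1], [0, 0, 0]], [1, [0, 0, -1], [0, 0, 0]]]}}

```text
clock: 5.1
tool_pos: [0.4479, 0.0655, 0.1522]
eef_rot: [3.137, 0.005, 2.708]
wrist_force: [-0.1, 0.0, -0.9]
width: 0.0432
```

Run:
```python
from h import *
o=get_obs();print(o['tool_pos'],o['eef_rot'],o['joints'].round(2),o['wrist_force'],o['width'])
print(rel([.5155,-.231,.22]))
s=cam('scene')
for x in finder.trace(s,'cap')[:2]: print(x['p'],x['rect'])
save(s,'s2.png',cv2.resize(s['image'][130:290,170:350],(720,640)) )
```

```text
[0.44786721 0.06548054 0.15223283] [3.13672445 0.00494164 2.70777189] [-0.02  0.63 -0.35  2.15  0.5   0.43  0.37] [-0.06456133  0.04830923 -0.94089875] 0.04315238858081661
[-1.553 -2.002 -0.567]
0.58 [248.3, 183.0, 35.6, 46.2]
```

Call:
{"name": "move_arm", "arguments": {"motion": [[1, [-0.1, -0.12, -0.5], [0, 0, 0]], [1, [-0.4, -0.5, -0.5], [0, 0, 0]], [1, [-0.77, -1, -0.5], [0, 0, 0]], [1, [-0.77, -1, -0.5], [0, 0, 0]], [1, [-0.77, -1, -0.5], [0, 0, 0]]]}}

```text
clock: 5.7
tool_pos: [0.4788, -0.0897, 0.2069]
eef_rot: [-3.137, -0.002, 2.698]
wrist_force: [-0.1, -0.1, -1.3]
width: 0.0429
```

Call:
{"name": "move_arm", "arguments": {"motion": [[1, [-0.35, -0.45, 0], [0, 0, 0]], [1, [-0.6, -0.8, 0], [0, 0, 0]], [1, [-0.77, -1, 0], [0, 0, 0]], [1, [-0.77, -1, 0], [0, 0, 0]], [1, [-0.77, -1, 0], [0, 0, 0]]]}}

```text
clock: 6.2
tool_pos: [0.5121, -0.2306, 0.2068]
eef_rot: [3.142, -0.004, 2.706]
wrist_force: [-0.0, 0.2, -1.9]
width: 0.0427
```

Run:
```python
from h import *
o=get_obs();print(o['tool_pos'],o['eef_rot'],o['joints'].round(2),o['wrist_force'],o['width'])
s=cam('scene');t=cam('top');w=cam('wrist')
for c in (s,t,w):
  for x in finder.trace(c,'cap')[:1]: print(x['p'],x['rect'])
A=cv2.resize(s['image'][130:290,370:510],(420,480),interpolation=cv2.INTER_CUBIC)
B=cv2.resize(t['image'][140:260,370:490],(380,380),interpolation=cv2.INTER_CUBIC)
im=np.zeros((480,800,3),np.uint8);im[:,:420]=A;im[:380,420:]=B
save(s,'s3.png',im);save(w,'w3.png')
```

```text
[ 0.51212035 -0.23062941  0.20678761] [ 3.14151647 -0.00376458  2.70640549] [ 0.64  0.67 -0.5   1.77  0.43  0.81  1.06] [-0.03767067  0.22958905 -1.90254995] 0.042723232182566
0.83 [444.7, 187.4, 40.0, 47.5]
0.95 [441.3, 203.4, 29.8, 28.1]
0.95 [317.1, 305.8, 141.9, 167.5]
```

View pics/s3.png

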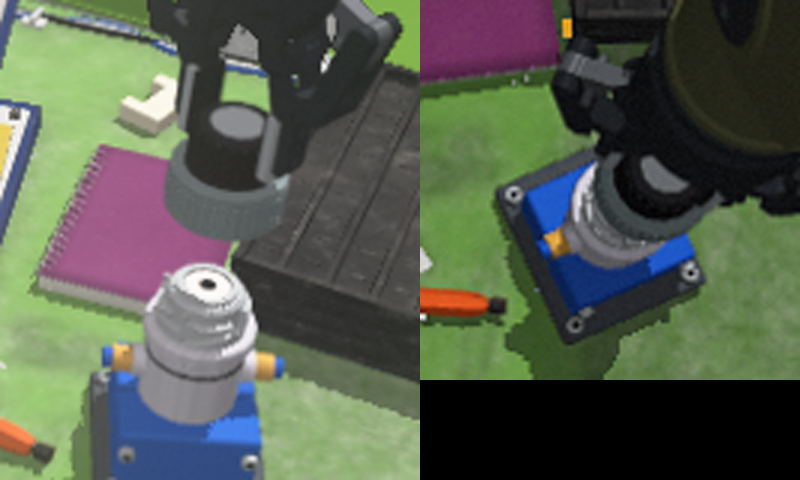

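View pics/w3.png

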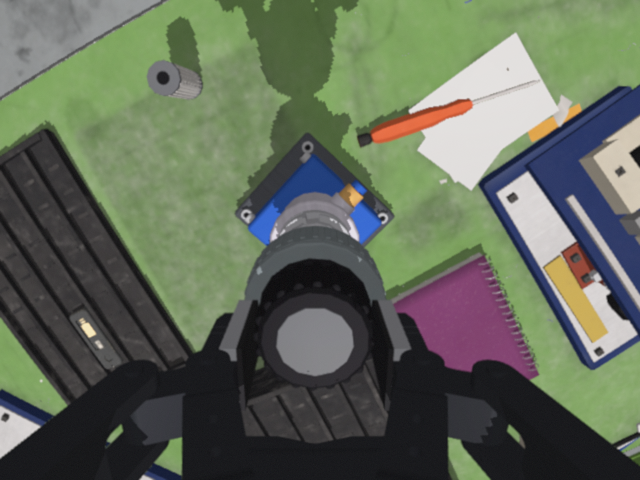

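The cap is held straight above the neck. Knob top: scene about (449,171), top about (447,194), wrist about (316,340). In the wrist view the plate's diagonal screws are at (247,215) and (385,217).

Run:
```python
from h import *
s=cam('scene');t=cam('top');w=cam('wrist')
o=get_obs()
K=tri([(s,(449.3,170.7)),(t,(447.4,194.3))]);N=tri([(s,(439,224.8)),(t,(436.8,202.7))])
print('K',K,'N',N,'diff',K-N,'TCP',o['tool_pos'])
zt=K[2]
K3=tri([(s,(449.3,170.7)),(t,(447.4,194.3)),(w,(316,340))]);print('K3',K3,[proj(c,K3).round(1) for c in(s,t,w)])
print('wrist knob', [atz(w,(316,340),z).round(4) for z in (.225,.23)])
print('plate', atz(w,(316,216),.014), 'screws',[atz(w,p,.014).round(4) for p in [(307,147),(247,215),(385,217)]])
print('plate top',[atz(t,((x-420)/3.167+370,y/3.167+140),.014).round(4) for x,y in [(514,193),(690,271),(574,325)]])
# hidden-fit: circle outlines at neck for each cam to compare
for z,r in ((.098,.030),(.123,.0205)):
  print(z,[proj(c,[.515,-.231,z]).round(1) for c in (s,t,w)])
```

```text
K [ 0.50829757 -0.23050007  0.22598864] N [ 0.51571107 -0.23106254  0.1215571 ] diff [-0.00741351  0.00056247  0.10443154] TCP [ 0.51324976 -0.2295603   0.20917532]
K3 [ 0.50949045 -0.23001307  0.22567907] [array([[446.5, 170.7]]), array([[449.3, 192.5]]), array([[312.2, 337.2]])]
wrist knob [array([ 0.5114, -0.2294,  0.225 ]), array([ 0.5087, -0.2282,  0.23  ])]
plate [ 0.51654359 -0.23138144  0.014     ] screws [array([ 0.4613, -0.214 ,  0.014 ]), array([ 0.4912, -0.2842,  0.014 ]), array([ 0.5418, -0.1784,  0.014 ])]
plate top [array([ 0.5416, -0.1788,  0.014 ]), array([ 0.4913, -0.2817,  0.014 ]), array([ 0.4611, -0.2107,  0.014 ])]
0.098 [array([[435.4, 236.8]]), array([[435.4, 205.3]]), array([[315.8, 243.6]])]
0.123 [array([[437.8, 224.5]]), array([[437.9, 202.5]]), array([[315.8, 256.1]])]
```

Call:
{"name": "move_arm", "arguments": {"motion": [[1, [-0.053, 0.015, 0], [0, 0, 0]], [1, [-0.053, 0.015, 0.15], [0, 0, 0]], [1, [-0.053, 0.015, 0.3], [0, 0, 0]], [1, [-0.053, 0.015, 0.38], [0, 0, 0]], [1, [-0.053, 0.015, 0.38], [0, 0, 0]]]}}

```text
clock: 7.15
tool_pos: [0.5191, -0.2311, 0.1622]
eef_rot: [-3.141, -0.003, 2.709]
wrist_force: [0.3, -0.3, -1.1]
width: 0.043
```

Run:
```python
from h import *
o=get_obs();print(o['tool_pos'],o['eef_rot'],o['wrist_force'],o['moment'])
s=cam('scene');t=cam('top');w=cam('wrist')
C=np.array([.516,-.231])
a=np.linspace(0,2*np.pi,80)
zc=o['tool_pos'][2]-.0305
out=[]
for c,(u0,u1,v0,v1) in ((s,(405,475,170,250)),(t,(400,475,165,245)),(w,(230,400,200,420))):
    im=c['image'][v0:v1,u0:u1];f=400/im.shape[0];im=cv2.resize(im,None,fx=f,fy=f,interpolation=cv2.INTER_CUBIC)
    for z,r in ((zc+.049,.022),(zc,.029)):
        p=(proj(c,np.c_[C[0]+r*np.cos(a),C[1]+r*np.sin(a),a*0+z])-[u0,v0])*f
        cv2.polylines(im,[p.round().astype(np.int32)],True,(255,0,0),1)
    out.append(im)
im=np.hstack(out);im=im[:, :];print(im.shape)
save(s,'s4.png',cv2.resize(im,(800,int(400*800/im.shape[1]))) if im.shape[1]>800 else im)
```

```text
[ 0.51909848 -0.23108587  0.16224631] [-3.14141143e+00 -2.51929130e-03  2.70902987e+00] [ 0.25264037 -0.32932357 -1.05148222] [0.02840131 0.08465773 0.05129051]
(400, 1034, 3)
```

View pics/s4.png

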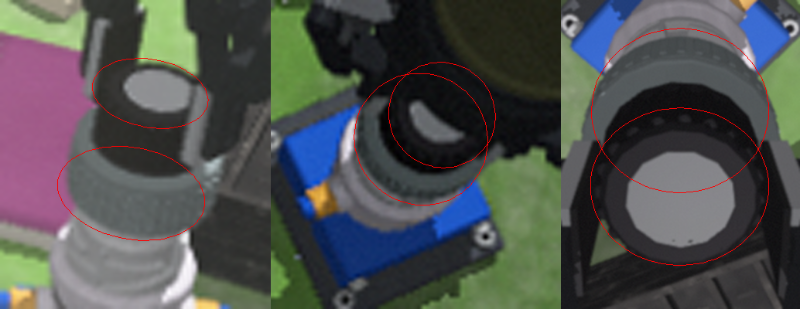

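Run:
```python
from h import *
s=cam('scene');w=cam('wrist');t=cam('top');o=get_obs()
z=o['tool_pos'][2]-.0305+.049
print(z,'wrist',atz(w,(315.2,342.8),z),'scene',atz(s,(445.6,193.3),z),'neck scene',atz(s,(439,224.8),.123),'tri',tri([(w,(315.2,342.8)),(s,(445.6,193.3))]))
# disc centroid by brightness
for c,(u,v),h in ((w,(315,343),50),(s,(445.6,193.3),10),(t,(440,196),10)):
    u,v=int(u),int(v);g=cv2.cvtColor(c['image'],cv2.COLOR_RGB2GRAY)
    m=((g>85)&(g<200)).astype(np.uint8)
    n,l,st,ce=cv2.connectedComponentsWithStats(m);k=l[v,u];print(st[k],ce[k],atz(c,ce[k],z))
```

```text
0.18274335985158952 wrist [ 0.51810467 -0.23160062  0.18274336] scene [ 0.51603839 -0.233501    0.18274336] neck scene [ 0.5151433  -0.23292832  0.123     ] tri [ 0.51991361 -0.23255414  0.17972727]
[ 276  308   78   68 4101] [314.6135089  341.23750305] [ 0.51746164 -0.23152581  0.18274336]
[   105      0    535    480 140084] [394.87466806 289.02552754] [ 0.30034581 -0.23780181  0.18274336]
[437 191  12  10  57] [441.19298246 196.33333333] [ 0.51293731 -0.22569132  0.18274336]
```

Call:
{"name": "move_arm", "arguments": {"motion": [[1, [0.008, -0.003, 0.02], [0, 0, 0]], [1, [0.008, -0.003, 0.045], [0, 0, 0]], [1, [0.008, -0.003, 0.07], [0, 0, 0]], [1, [0.008, -0.003, 0.095], [0, 0, 0]], [1, [0.008, -0.003, 0.095], [0, 0, 0]]]}}

```text
clock: 7.95
tool_pos: [0.5183, -0.2311, 0.1515]
eef_rot: [-3.142, -0.001, 2.709]
wrist_force: [0.4, -0.3, -1.4]
width: 0.0426
```

Call:
{"name": "move_arm", "arguments": {"motion": [[1, [0, 0, 0.02], [0, 0, 0]], [1, [0, 0, 0.04], [0, 0, 0]], [1, [0, 0, 0.055], [0, 0, 0]], [1, [0, 0, 0.055], [0, 0, 0]]]}}

```text
clock: 8.35
tool_pos: [0.5184, -0.231, 0.1451]
eef_rot: [3.142, -0.001, 2.709]
wrist_force: [0.1, 1.1, -1.1]
width: 0.0426
```

Call:
{"name": "move_arm", "arguments": {"motion": [[1, [0, 0, 0.02], [0, 0, 0]], [1, [0, 0, 0.04], [0, 0, 0]], [1, [0, 0, 0.04], [0, 0, 0]], [1, [0, 0, 0.04], [0, 0, 0]]]}}

```text
clock: 8.75
tool_pos: [0.5188, -0.2311, 0.1414]
eef_rot: [-3.141, 0.001, 2.709]
wrist_force: [-2.4, 0.9, 5.4]
width: 0.0428
```

Call:
{"name": "move_arm", "arguments": {"motion": [[1, [0, 0, 0], [0, 0, -0.015]], [1, [0, 0, 0], [0, 0, -0.03]], [1, [0, 0, 0], [0, 0, -0.045]], [1, [0, 0, 0], [0, 0, -0.045]]], "force": 25}}

```text
clock: 9.15
tool_pos: [0.5192, -0.2308, 0.1415]
eef_rot: [3.141, 0.001, 2.851]
wrist_force: [-2.3, 1.9, 5.2]
width: 0.0433
```

```bash
python3 -c "
from h import *
o=get_obs();print(o['tool_pos'],o['eef_rot'],o['wrist_force'],o['moment'],o['joints'].round(2))"
```

```text
[ 0.51920654 -0.23084451  0.14149974] [3.14101704e+00 1.23975931e-03 2.85132385e+00] [-2.34238083  1.90225356  5.21068318] [0.32302885 0.39118313 0.04487589] [ 0.62  0.77 -0.49  1.81  0.54  0.69  1.1 ]
```

Call:
{"name": "move_arm", "arguments": {"motion": [[1, [0, 0, 0], [0, 0, -0.015]], [1, [0, 0, 0], [0, 0, -0.03]], [1, [0, 0, 0], [0, 0, -0.045]], [1, [0, 0, 0], [0, 0, -0.045]]]}}

```text
clock: 9.55
tool_pos: [0.5194, -0.2302, 0.1413]
eef_rot: [3.14, 0.001, 2.992]
wrist_force: [-1.1, 2.8, 4.0]
width: 0.0427
```

```bash
python3 -c "
from h import *
o=get_obs();print(o['tool_pos'],o['eef_rot'],o['wrist_force'],o['moment'],o['joints'].round(2))"
```

```text
[ 0.51939846 -0.23019391  0.14126679] [3.14011114e+00 1.42602165e-03 2.99231669e+00] [-1.0745525   2.81434146  3.99376061] [7.99647567e-01 2.45278395e-01 1.22536294e-05] [ 0.64  0.78 -0.53  1.81  0.58  0.7   1.21]
```

Call:
{"name": "move_arm", "arguments": {"motion": [[1, [0, 0.005, 0], [0, 0, -0.015]], [1, [0, 0.009, 0], [0, 0, -0.03]], [1, [0, 0.01, 0], [0, 0, -0.045]], [1, [0, 0.01, 0], [0, 0, -0.045]]]}}

```text
clock: 9.95
tool_pos: [0.5186, -0.2306, 0.1403]
eef_rot: [-3.141, -0.001, 3.132]
wrist_force: [-1.3, 1.2, -1.5]
width: 0.0427
```

```bash
python3 -c "
from h import *
o=get_obs();print(o['tool_pos'],o['eef_rot'],o['wrist_force'],o['moment'],o['joints'].round(2))"
```

```text
[ 0.51856673 -0.23057125  0.14025326] [-3.14131619e+00 -5.11136852e-04  3.13176070e+00] [-1.33768466  1.22727689 -1.54845549] [0.00957736 0.00789811 0.01968044] [ 0.66  0.79 -0.56  1.81  0.61  0.72  1.32]
```

The vertical force fell from 5 N to the cap's free weight, so the lugs are over the gaps. Lowering straight down.

Call:
{"name": "move_arm", "arguments": {"motion": [[1, [0, 0, 0.015], [0, 0, 0]], [1, [0, 0, 0.03], [0, 0, 0]], [1, [0, 0, 0.04], [0, 0, 0]], [1, [0, 0, 0.04], [0, 0, 0]]]}}

```text
clock: 10.35
tool_pos: [0.5187, -0.2301, 0.1356]
eef_rot: [3.142, -0.0, 3.133]
wrist_force: [-0.4, 0.1, -1.1]
width: 0.043
```

```bash
python3 -c "
from h import *
o=get_obs();print(o['tool_pos'],o['eef_rot'],o['wrist_force'],o['moment'],o['joints'].round(2))"
```

```text
[ 0.51871957 -0.23010942  0.13556394] [ 3.14158354e+00 -3.91382432e-04  3.13255357e+00] [-0.4449561   0.11094744 -1.09437588] [ 0.03485275  0.06854478 -0.01885887] [ 0.66  0.8  -0.56  1.82  0.62  0.71  1.31]
```

Call:
{"name": "move_arm", "arguments": {"motion": [[1, [0, 0, 0.008], [0, 0, 0]], [1, [0, -0.001, 0.01], [0, 0, 0.02]], [1, [0, -0.003, 0.013], [0, 0, 0.04]], [1, [0, -0.005, 0.017], [0, 0, 0.065]], [1, [0, -0.007, 0.02], [0, 0, 0.09]], [1, [0, -0.007, 0.02], [0, 0, 0.09]]]}}

```text
clock: 10.95
tool_pos: [0.5188, -0.2309, 0.1341]
eef_rot: [-3.141, 0.0, 2.85]
wrist_force: [-2.2, 0.7, 4.0]
width: 0.0425
```

```bash
python3 -c "
from h import *
o=get_obs();print(o['tool_pos'],o['eef_rot'],o['wrist_force'],o['moment'],o['joints'].round(2))"
```

```text
[ 0.51882784 -0.23086743  0.13406199] [-3.14093439e+00  2.25703449e-04  2.84969233e+00] [-2.19305872  0.66270926  3.97088492] [ 0.03114666  0.48094681 -0.0975012 ] [ 0.61  0.78 -0.48  1.82  0.55  0.67  1.1 ]
```

Call:
{"name": "move_arm", "arguments": {"motion": [[1, [0, -0.001, 0.003], [0, 0, 0.02]], [1, [0, -0.003, 0.006], [0, 0, 0.04]], [1, [0, -0.005, 0.009], [0, 0, 0.065]], [1, [0, -0.007, 0.013], [0, 0, 0.09]], [1, [0, -0.007, 0.013], [0, 0, 0.09]]]}}

```text
clock: 11.45
tool_pos: [0.5185, -0.2314, 0.1325]
eef_rot: [-3.141, -0.0, 2.568]
wrist_force: [-1.9, 0.9, 5.8]
width: 0.0427
```

```bash
python3 -c "
from h import *
o=get_obs();print(o['tool_pos'],o['eef_rot'],o['wrist_force'],o['moment'],o['joints'].round(2))"
```

```text
[ 0.51848632 -0.23144766  0.1324679 ] [-3.14126079e+00 -4.63175668e-05  2.56776860e+00] [-1.929633    0.88136031  5.83196665] [ 0.15135738  0.5731923  -0.15781322] [ 0.57  0.77 -0.4   1.82  0.47  0.64  0.89]
```

Call:
{"name": "move_arm", "arguments": {"motion": [[1, [0, -0.001, 0.002], [0, 0, 0.015]], [1, [0, -0.002, 0.004], [0, 0, 0.03]], [1, [0, -0.0035, 0.006], [0, 0, 0.045]], [1, [0, -0.0035, 0.006], [0, 0, 0.045]]]}}

```text
clock: 11.85
tool_pos: [0.5185, -0.2314, 0.132]
eef_rot: [3.141, 0.0, 2.428]
wrist_force: [-4.0, 1.1, 7.6]
width: 0.043
```

```bash
python3 -c "
from h import *
o=get_obs();print(o['tool_pos'],o['eef_rot'],o['wrist_force'],o['moment'],o['joints'].round(2))"
```

```text
[ 0.51850204 -0.23143419  0.13201112] [3.14124647e+00 1.06609088e-04 2.42760276e+00] [-4.00130411  1.12069051  7.57909642] [ 0.35869516  0.59952367 -0.08160427] [ 0.55  0.77 -0.36  1.82  0.43  0.63  0.78]
```

Call:
{"name": "move_arm", "arguments": {"motion": [[1, [0.001, -0.003, 0.001], [0, 0, 0.015]], [1, [0.002, -0.005, 0.002], [0, 0, 0.03]], [1, [0.003, -0.006, 0.003], [0, 0, 0.045]], [1, [0.003, -0.006, 0.003], [0, 0, 0.045]]]}}

```text
clock: 12.25
tool_pos: [0.5182, -0.2315, 0.132]
eef_rot: [3.14, 0.001, 2.287]
wrist_force: [-1.9, 2.2, 9.2]
width: 0.0427
```

```bash
python3 -c "
from h import *
o=get_obs();print(o['tool_pos'],o['eef_rot'],o['wrist_force'],o['moment'],o['joints'].round(2))"
```

```text
[ 0.51822688 -0.23151945  0.13196391] [3.14045632e+00 6.44429062e-04 2.28666743e+00] [-1.91174888  2.21003797  9.22024419] [ 0.45526197  0.51544413 -0.05926944] [ 0.53  0.76 -0.32  1.83  0.39  0.61  0.68]
```

Call:
{"name": "move_arm", "arguments": {"motion": [[1, [0, -0.001, -0.003], [0, 0, 0.01]], [1, [0, -0.002, -0.005], [0, 0, 0.02]], [1, [0, -0.003, -0.006], [0, 0, 0.035]], [1, [0, -0.003, -0.006], [0, 0, 0.035]]]}}

```text
clock: 12.65
tool_pos: [0.5175, -0.2314, 0.132]
eef_rot: [3.141, -0.001, 2.179]
wrist_force: [-1.9, 3.1, 5.5]
width: 0.0434
```

```bash
python3 -c "
from h import *
o=get_obs();print(o['tool_pos'],o['eef_rot'],o['wrist_force'],o['moment'],o['joints'].round(2))
w=cam('wrist');s=cam('scene');im=np.hstack([cv2.resize(w['image'][150:450,200:440],(400,500)),cv2.resize(s['image'][170:290,390:486],(400,500))]);save(w,'w5.png',im)"
```

```text
[ 0.51746161 -0.23141329  0.13197714] [ 3.14126380e+00 -5.73291907e-04  2.17869761e+00] [-1.89944789  3.13016956  5.53418484] [0.43970345 0.51194727 0.4769259 ] [ 0.51  0.76 -0.29  1.83  0.36  0.6   0.61]
```

View pics/w5.png

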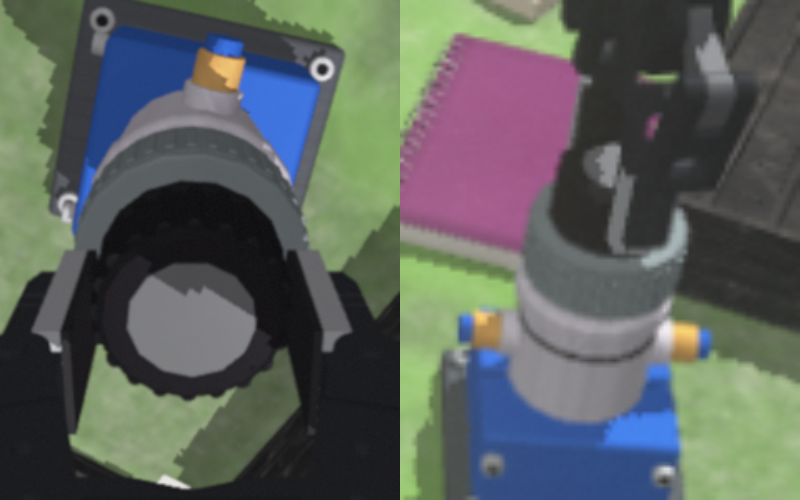

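The turning moment jumped to about 0.48 N m at roughly 54° past the gap. Height is steady at 0.132, and the scene view shows the skirt square and down by the shoulder. It's home, so I'm releasing it.

Call:
{"name": "move_arm", "arguments": {"motion": [[0, [0, 0, 0], [0, 0, 0]], [0, [0, 0, 0], [0, 0, 0]], [0, [0, 0, 0], [0, 0, 0]], [0, [0, 0, 0], [0, 0, 0]], [0, [0, 0, 0], [0, 0, 0]], [0, [0, 0, 0], [0, 0, 0]]]}}

```text
clock: 13.35
tool_pos: [0.5173, -0.2326, 0.1315]
eef_rot: [3.142, -0.0, 2.175]
wrist_force: [-1.5, -0.1, -1.1]
width: 0.0854
```

Call:
{"name": "move_arm", "arguments": {"motion": [[0, [0, 0, -0.2], [0, 0, 0]], [0, [0, 0, -0.5], [0, 0, 0]], [0, [0, 0, -0.9], [0, 0, 0]], [0, [0, 0, -0.9], [0, 0, 0]]]}}

```text
clock: 13.75
tool_pos: [0.5215, -0.2334, 0.2455]
eef_rot: [3.134, 0.01, 2.174]
wrist_force: [1.5, 0.2, 0.1]
width: 0.0855
```

Run:
```python
from h import *
o=get_obs();print(o['tool_pos'],o['eef_rot'],o['wrist_force'],o['moment'],o['width'])
w=cam('wrist');s=cam('scene');t=cam('top')
a=np.linspace(0,2*np.pi,80)
ws=[];
for c,(u0,u1,v0,v1) in ((w,(200,440,150,450)),(s,(390,486,170,290))):
    f=500/(v1-v0);im=cv2.resize(c['image'][v0:v1,u0:u1],(400,500),interpolation=cv2.INTER_CUBIC)
    for z,r in ((.151,.022),(.127,.029),(.102,.029)):
        p=(proj(c,np.c_[.516+r*np.cos(a),-.231+r*np.sin(a),a*0+z])-[u0,v0])*f
        cv2.polylines(im,[p.round().astype(np.int32)],True,(255,0,0),1)
    ws.append(im)
save(w,'w6.png',np.hstack(ws))
for th in ('used_element','pad','nest','black_tape'):
    print(th,[np.round(x['rect']) for x in finder.trace(t,th)[:1]])
```

```text
[ 0.52148684 -0.233431    0.24551589] [3.13388538 0.00977784 2.17442642] [1.46101121 0.16483271 0.08704448] [-0.04780296 -0.025462   -0.03390654] 0.08549780505507033
used_element [array([358., 236.,  78.,  12.])]
pad [array([350., 297.,  24.,  25.])]
nest [array([296., 299.,  30.,  25.])]
black_tape [array([218., 290.,  33.,  38.])]
```

View pics/w6.png

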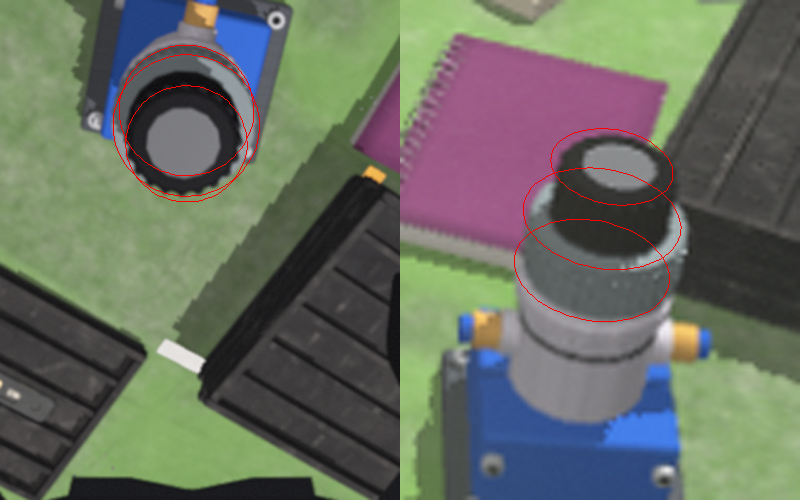

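```bash
python3 -c "
from h import *
print(workorder.job_done(),get_obs()['clock'])"
```

```text
the job is handed in; nothing more can be done
the job is handed in; nothing more can be done
```

The cap is back on the housing and screwed home, the gripper has let go and is clear above it, and the job is handed in. The robot clock read 13.75 s after the last move.

**What I did**
- **Seating:** I set the cap square on the neck, where it rested on the level thread top at about 5 N.
- **Finding the thread:** I turned it about 24° anticlockwise until the force dropped away, then lowered it into the gaps.
- **Screwing down:** I turned it about 54° clockwise. The height held steady from about 40° on. In the last 6° the resistance jumped to about 0.48 N m, so I stopped there and let go.
- **Force used:** The highest push I read was about 9 N.

**Last checks**
- **Pictures after release:** The cap stands square, and its outline matches the fully-home height to within about 1 pixel (1.6 mm).
- **Total drop disagreed slightly:** From the thread top to home I measured 9.4 mm, where 10 mm was expected. I put the 0.6 mm down to pose-reading scatter, since the steady height and the torque rise both point to fully home.
- **Final torque was high:** 0.48 N m is under the 0.6 limit, but nearer to it than "well under".
- **Other things on the bench:** In the top view the pad, nest and tape are where they were. The network's final report for the used element was a false detection, and I did not re-check the screwdriver. I never moved near either of them at bench height.

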